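# Hold a glued plywood map piece in the sprung press

## Robot

A 6-joint arm with a two-finger parallel gripper is mounted at the origin on the work surface. World frame = base frame: x ahead of the robot, y to its left, z up, the work surface at z = 0. Lengths are in m, angles in rad, forces in N, time in s.
With the tool pointing down it reaches from about 0.35 to 0.775 m from the base axis. Payload 7.3 kg.
Tool frame: the origin (TCP) lies at the very end of the fingers, on their centre line; the grasp point (between the pads) lies 19 mm behind it; z points along the fingers, y is the line along which they close (so a half turn about z gives the same grasp; the last joint's range is limited). The gripper opens to 92 mm and grips with 3 to 60 N. Pads are 19 mm wide; open, the fingers measure 130 mm over their backs; the gripper's body (75 mm by 190 mm) begins 47 mm behind the grasp point.
Start: joints at [1.051, 0.342, 1.524, -0, 1.275, -0.146], TCP at [0.192, 0.489, 0.202] pointing down, gripper open.
Joint ranges: [-2.53, 2.53], [-0.77, 2.02], [0.04, 2.7], [-1, 4.14], [0.28, 2.66], [-3.11, 3.11]. Speed limits (rad/s): [2.57, 2.57, 3.14, 3.14, 3.14, 3.14].

## Interface

Orientations are given as [roll, pitch, yaw] about the fixed x, y, z axes, in that order (R = Rz(yaw) Ry(pitch) Rx(roll)).
In Python, from cell import telemetry, eyes, job gives the robot as it stands.
- The arm moves only by the tool apply_moves, never from a script. Its arguments are lists of equal length, an entry for each row: "delta_pos": the shift along the world's x, y, z each as a share of 0.4 m, from -1 to 1, a list of three; "dr": the turn, a rotation vector about the world's x, y, z each as a share of 0.5 rad, from -1 to 1, a list of three; "jaw": the opening, from 0 (shut) to 1 (fully open). A call has 1 to 8 rows; each row is the pose to reach, as a shift and turn from the pose commanded when the call began; what a row does not reach only later rows make up. A row lasts 1/12 s, in which the tool goes at most 41.7 mm and 7.16 degrees, less where a joint would pass 70% of its speed; a pose out of reach is approached as far as the arm can. A call with a number of a shift or a turn outside -1 to 1 is refused whole. A call with a gripper value outside its range is refused whole. The fingers move at their own pace and stop on an object; "force" is the grip in N (left out, the last holds). Time passes only in rows, so rows that repeat a pose let the fingers close. It gives the time, the measured TCP pose, the force, the opening and the grip force at its end, in the units of the state.
- telemetry.observe(): the state, without advancing time (a new reading comes with each control period).
- eyes.read_camera(name): name is "scene" or "side" or "wrist"; returns the picture (420x560x3 uint8, red, green, blue); there is no depth.
- eyes.camera_model(name): a dict with "vertical_fov" (degrees; the focal length in pixels is half the picture's height over the tangent of half this angle, whatever the lens; pixels are square), "cx", "cy" (the principal point, pixels), "rvec" (rotation vector, rad) and "tvec" (3), from world to camera coordinates, as OpenCV has them; the wrist camera has in their place "hand_eye" (4x4, takes a point from camera to tool coordinates, whose origin is the TCP and whose axes are the flange's). Camera axes: x right, y down, z forward; pixel columns grow to the right and rows downward; lengths in m; the calibration is good to about 2 mm. The wrist camera is an equidistant fisheye: a pixel r from the principal point sees the ray r / f radians off the axis. A picture is of the moment at which its call begins: read the wrist's pose just before it. camera_model takes no time and is no camera call.
- job.hand_in(): hands the job in; it is judged then, once.
The state is a dict: "time": time; "qpos": joint angles; "qvel": joint speeds; "joint_efforts": joint torques, N m; "tool_pos": TCP position; "tool_rot": TCP orientation; "contact_force": force on the tool from outside, world axes, zero at the start; "torque": the same for the moment, N m; "opening": finger opening in m; "grip_force": force on a finger pad.
Only numpy, scipy, OpenCV 4.12 (cv2) and the standard library are available. Lean on these libraries where they do the work, as an engineer would, in place of code of your own. Each camera call takes 0.05 s, during which the arm holds its last target. There are 200 camera calls.

## Task

The two layers of the paddle-shaped plywood map piece have just been glued: lay its round end flat on the press, centred on the dark disc under the pressing foot, and let go of it. Then push the black knob of the press straight down until the foot has met the wood and its spring is squeezed by about 6 mm, and finish while still holding it there with the gripper, so the glue can set. Leave the other things on the cardboard where they are.

Things in the scene. Friction and masses are not known exactly. Their poses are not given: they have to be found in the camera images.
- piece: Glued map piece, loose, 45 g: two 6 mm pale plywood layers, 12 mm thick in all, dark cut edges. Paddle shape: round end (radius 30 mm, two small bumps reaching 39 mm) and a straight tail 34 mm wide, ending 115 mm from the round end's centre. Origin: that centre, on the underside; tail along -x, z up. Starts flat on the cardboard left or right of the press, tail roughly towards the robot.
- piece_grip (a point): Point on the tail of the piece, 90 mm from the centre of the round end, at mid thickness (6 mm above the underside): 34 mm across here between parallel edges, a good place to take it.
- press: Grey press, fixed. Origin: underside of its base on the plunger's axis, 4 mm above z = 0 (on cardboard); z up. Base 20 mm thick, reaching 65 mm to the open front (-x), 115 mm to the back (+x), 70 mm to each side. Column at the back from x = 85 mm, 36 mm wide; it carries an arm 36 mm wide, 85 to 109 mm above the underside, reaching 18 mm in front of the axis. Sides open.
- press_bed (a point): Centre of the dark disc (66 mm wide, flush) on the upper face of the press base, right under the pressing foot, 20 mm above the underside of the base. The round end of the piece goes here.
- press_knob_top (a point): Centre of the flat top of the black mushroom knob (44 mm wide, 25 mm high) on the plunger; 155 mm above the bed when up, it moves down with the knob.
- press_knob (a joint): How far the knob is pushed down, m: 0 up, 0.0295 at its stop; a spring returns it (2.5 N to start, plus 0.15 N per mm). The pressing foot, a steel disc 32 mm wide, hangs below it on its own spring, underside 30 mm above the bed when up; it meets a 12 mm thick piece on the bed at 0.018.
- press_foot (a joint): How far the foot is pushed back into the plunger, squeezing its spring, m: 0 hanging free, then knob travel minus 0.018 with the piece under it (0.006 at knob 0.024). The spring pushes with 2.4 N plus 1.2 N per mm; in all the knob needs about 15 N at 6 mm.
- island: Bystander: loose single-layer plywood piece 6 mm thick, about 115 x 45 mm, with two round lobes and no tail. Origin: its middle, underside. It lies on the other side of the press from the glued piece.
- islet: Bystander: small loose single-layer plywood piece, about 55 x 34 mm, 6 mm thick, in front of the press. Origin: its middle, underside.
- brush: Bystander: flat brush with a wooden handle, lying across behind the press. Origin: under its middle.
- glue_jar: Bystander: closed jar, 60 mm wide, 85 mm high. Origin: centre of its underside.
- mug: Bystander: white mug, 80 mm wide, 92 mm high. Origin: centre of its underside.
- tape: Bystander: roll of paper tape, 90 mm wide, 24 mm high, lying flat. Origin: centre of its underside.

How it is judged:
By the outcome, as a careful person would: the job done as asked, in the order asked, and still so for the second after the job is handed in, while the arm keeps its last pose, push and grip.
It also fails if it takes over 51 s, if anything falls off the work surface, if the arm or the gripper's body presses on something with over 40 N, if the wrist force passes 120 N, or if a joint passes its speed limit or range.

## Working session

There is one attempt and no reset: what is moved stays moved. The work goes in short steps, Python scripts to look and compute and a tool call to move; the robot and the scene stay as the last step left them, time stands still between calls to the robot, and variables do not carry over. Pictures are saved under pics/ and viewed, at most 11 in all, crops included, and the job is handed in when it is done.

Besides the shell and the picture viewer there is one more tool, called after "Call:" by a JSON object that holds its "fn" and its "kwargs", one argument or row to a line. apply_moves: Moves the arm, as the interface text tells. Its arguments: {"type":"object","properties":{"delta_pos":{"type":"array"},"dr":{"type":"array"},"jaw":{"type":"array"},"force":{"type":"number"}},"required":["delta_pos","dr","jaw"]}

```bash
mkdir -p pics; cat > h.py <<'E'
import numpy as np, cv2
from cell import telemetry, eyes, job
def cam(n):
    m=eyes.camera_model(n); f=210/np.tan(np.radians(m["vertical_fov"])/2); return m,f
def ray(n,uv):
    m,f=cam(n); R=cv2.Rodrigues(np.array(m["rvec"],float))[0]; t=np.array(m["tvec"],float).ravel()
    d=R.T@np.array([(uv[0]-m["cx"])/f,(uv[1]-m["cy"])/f,1]); return -R.T@t,d
def plane(n,uv,z):
    o,d=ray(n,uv); return o+d*(z-o[2])/d[2]
def proj(n,p):
    m,f=cam(n); R=cv2.Rodrigues(np.array(m["rvec"],float))[0]; c=R@np.array(p)+np.array(m["tvec"]).ravel()
    return np.array([m["cx"]+f*c[0]/c[2],m["cy"]+f*c[1]/c[2]])
def shot(n,name,x2=False):
    im=eyes.read_camera(n); b=im[:,:,::-1]; cv2.imwrite(f"pics/{name}.png",b); return im
E
python3 - <<'E'
from h import *
a=shot("scene","scene0"); b=shot("side","side0")
for n in("scene","side"): print(n,cam(n), ray(n,(280,210)))
print(telemetry.observe())
E
```

```text
scene ({'vertical_fov': 56.470334421009426, 'cx': 286.0785243655748, 'cy': 210.56295205384887, 'rvec': array([ 1.24784474,  2.45091775, -0.82431363]), 'tvec': array([ 0.40863926, -0.30025426,  1.22940058])}, np.float64(391.07178974796375)) (array([1.01950996, 0.26015898, 0.81331495]), array([-0.46478437, -0.37833451, -0.80067606]))
side ({'vertical_fov': 48.03490724854211, 'cx': 279.1237950091442, 'cy': 211.36246447136148, 'rvec': array([ 0.6688903 , -2.47322738,  1.37727556]), 'tvec': array([0.51031509, 0.31102066, 1.09383254])}, np.float64(471.2813033546855)) (array([0.07978855, 0.92241719, 0.834509  ]), array([ 0.41015133, -0.74348994, -0.52821435]))
{'time': 0.1, 'qpos': array([ 1.05102243e+00,  3.42618128e-01,  1.52490960e+00,  3.64202137e-06,
        1.27540140e+00, -1.45986776e-01]), 'qvel': array([-0.00082737, -0.00111402, -0.00271352,  0.00108938, -0.00040551,
        0.00013668]), 'joint_efforts': array([ 1.06602889e-03, -4.32001162e+01, -2.44694710e+01,  7.18010450e-02,
        5.25571348e-02, -6.82451787e-05]), 'tool_pos': array([0.1914758 , 0.48841742, 0.20133676]), 'tool_rot': array([-3.14027091e+00, -1.97860589e-04,  2.76780434e+00]), 'contact_force': array([ 0.5336761 ,  0.14862949, -0.11554728]), 'torque': array([ 0.02448718, -0.02159758,  0.04103399]), 'grip_force': 0.0, 'opening': 0.0920403997725039}
```

View pics/scene0.png

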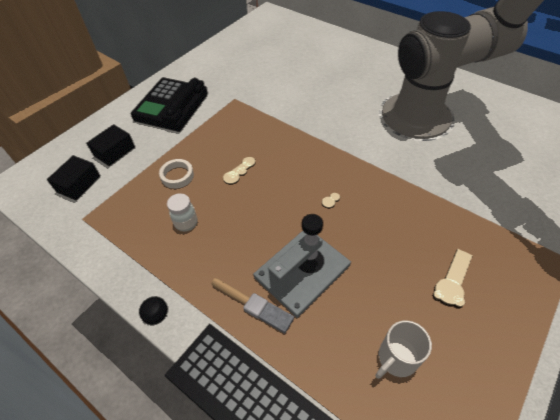

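View pics/side0.png

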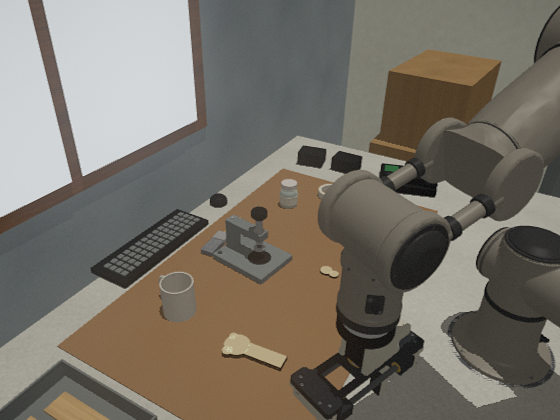

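The scene view shows the piece with its round end at about (450,291) and tail end at (462,254). The press knob is at (312,223) and the disc at about (312,262). In the side view the piece is at (237,345)–(285,360) and the knob at (259,213).

```bash
python3 - <<'E'
from h import *
def piece(n,c,r=60):
    im=cv2.imread(f"pics/{n}0.png"); hsv=cv2.cvtColor(im,cv2.COLOR_BGR2HSV)
    L=im.astype(int); m=((L[:,:,2]>170)&(L[:,:,1]>140)&(L[:,:,2]-L[:,:,0]>25)).astype(np.uint8)
    k=np.zeros_like(m);k[c[1]-r:c[1]+r,c[0]-r:c[0]+r]=1; m*=k
    nn,lab,st,_=cv2.connectedComponentsWithStats(m); i=1+np.argmax(st[1:,4]); print(n,st[i])
    cs=cv2.findContours((lab==i).astype(np.uint8),cv2.RETR_EXTERNAL,cv2.CHAIN_APPROX_NONE)[0][0][:,0]
    P=np.array([plane(n,c,0.016)[:2] for c in cs]).astype(np.float32)
    ys,xs=np.nonzero(lab==i); A=np.array([plane(n,c,0.016)[:2] for c in zip(xs,ys)]) # approx
    rect=cv2.minAreaRect(P); print(rect)
    # axis via pca
    mu=A.mean(0); w,v=np.linalg.eigh(np.cov(A.T)); a=v[:,1]; 
    s=(P-mu)@a; t=(P-mu)@v[:,0]
    wid=[(np.ptp(t[abs(s-q)<.008])) for q in(s.min()+.02,s.max()-.02)]
    if wid[0]>wid[1]: a=-a;s=-s   # a points tail->head
    b=np.array([-a[1],a[0]]); 
    # tail edges in tail region
    s=(P-mu)@a;t=(P-mu)@b;sm=s.min()
    sel=(s>sm+.008)&(s<sm+.065)
    up=np.polyfit(s[sel&(t>0)],t[sel&(t>0)],1); dn=np.polyfit(s[sel&(t<0)],t[sel&(t<0)],1)
    th=np.arctan2(a[1],a[0])+np.arctan((up[0]+dn[0])/2)
    print("len",np.ptp(s),"width",np.polyval(up,sm+.03)-np.polyval(dn,sm+.03),"yaw",th)
    ax=np.array([np.cos(th),np.sin(th)]); mid=mu+a*(sm+.03)+b*(np.polyval(up,sm+.03)+np.polyval(dn,sm+.03))/2
    end=mid+ax*(((P-mid)@ax).min()); print("centre",end+.115*ax,"grip",end+.025*ax)
piece("scene",(452,280)); piece("side",(255,352))
# knob top: dark disc centroid, cap at z~.179
for n,c in(("scene",(312,223)),("side",(259,214))):
    im=cv2.imread(f"pics/{n}0.png"); k=im[c[1]-25:c[1]+25,c[0]-25:c[0]+25]
    print(n); g=k.max(2); m=(g<60).astype(np.uint8); nn,lab,st,ce=cv2.connectedComponentsWithStats(m); i=lab[25,25] or 1+np.argmax(st[1:,4])
    print(st[i]+[c[0]-25,c[1]-25,0,0,0],ce[i]+np.array(c)-25, plane(n,ce[i]+np.array(c)-25,.1665))
    cv2.imwrite(f"pics/_{n}.png",k)
a=cv2.imread("pics/scene0.png")[190:330,230:370]; b=cv2.imread("pics/side0.png")[195:290,190:310]
A=cv2.resize(a,(400,400),interpolation=2);B=cv2.resize(b,(400,317),interpolation=2);B=cv2.copyMakeBorder(B,0,83,0,0,0)
cv2.imwrite("pics/press.png",np.hstack([A,B]))
E
```

```text
scene [ 434  249   38   57 1101]
((0.4740532338619232, 0.3085426688194275), (0.14479684829711914, 0.06326345354318619), 13.749089241027832)
len 0.1444862410866771 width 0.031734005771228285 yaw 0.0883443115174967
centre [0.51586777 0.31782753] grip [0.42621876 0.30988688]
side [222 333  64  34 898]
((0.47476330399513245, 0.30894845724105835), (0.1424231380224228, 0.06164512038230896), 13.636608123779297)
len 0.14252774419384373 width 0.029929623903518623 yaw 0.08802316810550151
centre [0.51805252 0.31796065] grip [0.42840096 0.31004879]
scene
[302 214  21  22 363] [311.80716253 224.38842975] [0.63566631 0.02808976 0.1665    ]
side
[251 207  16  14 181] [258.59116022 213.25414365] [0.6388887  0.02592473 0.1665    ]
```

View pics/press.png

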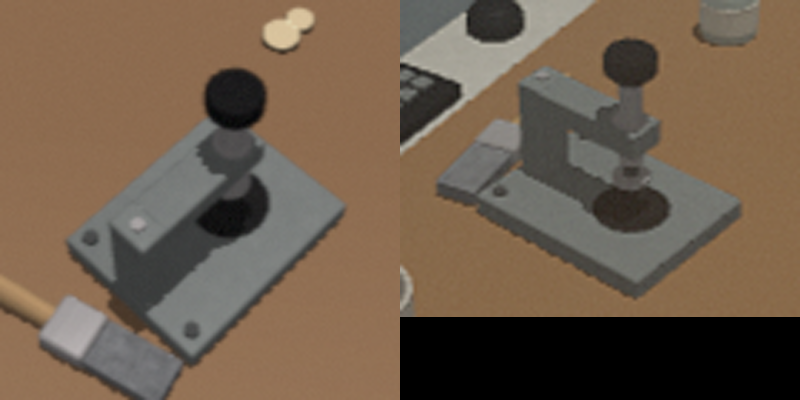

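The press crop shows the base corners at scene (351,263), (296,314) and (254,275). In the side view the disc centre is at about (259.5,257) and the front corner at (291,258).

```bash
python3 - <<'E'
from h import *
s=140/400
A=lambda x,y:(230+x*s,190+y*s); B=lambda x,y:(190+(x-400)*.3,195+y*.3)
f,bk,r=[plane("scene",A(*p),.024)[:2] for p in((345,206),(190,356),(70,241))]
print("scene",f,bk,r,np.linalg.norm(f-bk),np.linalg.norm(bk-r)); d=bk-f; print("yaw",np.arctan2(d[1],d[0]),np.arctan2(*(-(r-bk)*[-1,1]))) 
u=d/np.linalg.norm(d); v=np.array([-u[1],u[0]]); print("axis",f+.065*u-.07*v, bk-.115*u-.07*v, r-.115*u+.07*v)
F,K=[plane("side",B(*p),.024)[:2] for p in((741,208),(637,286))]
print("side",F,K,np.linalg.norm(F-K)); 
print("disc side",plane("side",B(632,204.5),.024))
# disc mask side
im=cv2.imread("pics/side0.png"); 
for p in((597,205),(669,205),(632,178),(632,232)): print(plane("side",B(*p),.024)[:2])
# knob by two-view triangulation
o1,d1=ray("scene",(311.8,224.4));o2,d2=ray("side",(258.6,213.3))
X=np.linalg.lstsq(np.c_[d1,-d2],o2-o1,rcond=None)[0]; print("knob",o1+X[0]*d1,o2+X[1]*d2)
E
```

```text
scene [0.58596637 0.10788134] [0.76045929 0.07999396] [ 0.73918181 -0.0510062 ] 0.17670734597445287 0.1327168919643891
yaw -0.1584793409462686 -0.1610171517953836
axis [0.63910464 0.02850046] [0.63585325 0.0290201 ] [0.63667012 0.03626552]
side [ 0.555377   -0.01749538] [0.5780603  0.11280499] 0.13226004396405758
disc side [0.63643095 0.02571797 0.024     ]
[0.66128023 0.04149241]
[0.6093808  0.01022444]
[ 0.6560568  -0.00607726]
[0.61701034 0.0571807 ]
knob [0.63696292 0.0288587  0.16863159] [0.63699923 0.02891154 0.16859109]
```

Call:
{"fn": "apply_moves", "kwargs": {
  "delta_pos": [
    [0.1, -0.07, 0],
    [0.17, -0.13, 0],
    [0.25, -0.19, -0.02],
    [0.33, -0.25, -0.05],
    [0.42, -0.32, -0.1],
    [0.5, -0.38, -0.15],
    [0.56, -0.42, -0.18],
    [0.59, -0.446, -0.2]
  ],
  "dr": [
    [0, 0, 0.12],
    [0, 0, 0.24],
    [0, 0, 0.36],
    [0, 0, 0.48],
    [0, 0, 0.6],
    [0, 0, 0.72],
    [0, 0, 0.84],
    [0, 0, 0.924]
  ],
  "jaw": [1, 1, 1, 1, 1, 1, 1, 1],
  "force": 40
}}

```text
time: 0.77
tool_pos: [0.4301, 0.3073, 0.1198]
tool_rot: [-3.14, -0.001, -3.053]
contact_force: [-0.2, 0.3, -0.0]
opening: 0.0922
grip_force: 0.0
```

```bash
python3 - <<'E'
from h import *
s=telemetry.observe(); print(s["tool_pos"],s["tool_rot"],s["time"],s["qpos"])
shot("wrist","w1"); print(eyes.camera_model("wrist"))
E
```

```text
[0.43007947 0.30732458 0.11975092] [-3.14004140e+00 -1.34951225e-03 -3.05286616e+00] 0.7667 [ 4.76008265e-01  4.30252301e-01  1.63264093e+00 -1.05041947e-03
  1.08053508e+00 -1.18302016e+00]
{'vertical_fov': 65.70646984690485, 'cx': 276.3756247469288, 'cy': 210.00933692675736, 'hand_eye': array([[ 2.02091429e-04, -9.61117216e-01, -2.76140644e-01,
         7.55102591e-02],
       [ 9.99999674e-01, -2.17481441e-05,  8.07537331e-04,
         4.40816799e-06],
       [-7.82143578e-04, -2.76140717e-01,  9.61116898e-01,
        -1.83739694e-01],
       [ 0.00000000e+00,  0.00000000e+00,  0.00000000e+00,
         1.00000000e+00]])}
```

View pics/w1.png

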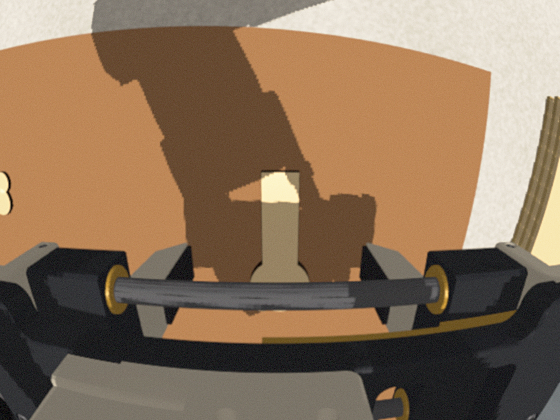

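The wrist view shows the tail's end edge at about row 171, columns 262 to 299, with the tail lying between the open fingers.

```bash
cat >> h.py <<'E'
def wray(uv,s):
    from scipy.spatial.transform import Rotation as Ro
    m,f=cam("wrist"); x,y=uv[0]-m["cx"],uv[1]-m["cy"]; r=np.hypot(x,y)+1e-9; th=r/f
    d=np.array([np.sin(th)*x/r,np.sin(th)*y/r,np.cos(th)]); H=np.array(m["hand_eye"]); R=Ro.from_euler("xyz",s["tool_rot"]).as_matrix()
    return R@H[:3,3]+s["tool_pos"], R@H[:3,:3]@d
def wplane(uv,s,z):
    o,d=wray(uv,s); return o+d*(z-o[2])/d[2]
E
python3 - <<'E'
from h import *
s=telemetry.observe(); im=cv2.imread("pics/w1.png").astype(int)
sat=im[:,:,1]-0.62*im[:,:,2]
E_=[]
for row in (185,192,222,232,242,252):
    r=im[row,240:320]; h=r[:,1]/(r[:,2]+1); 
    g=np.nonzero(h>0.73)[0]+240; E_.append((row,g.min(),g.max())); 
    a,b=wplane((g.min()-.5,row),s,.016),wplane((g.max()+.5,row),s,.016); print(row,g.min(),g.max(),((a+b)/2)[:2],np.linalg.norm(a-b))
print([list(im[y,280]) for y in range(167,176)])
print(wplane((280.5,170.5),s,.016))
E
```

```text
185 244 310 [0.41367872 0.30494006] 0.060384880894013025
192 261 301 [0.41983573 0.309135  ] 0.037064816123095
222 240 310 [0.448731   0.30621532] 0.06602354963025625
232 246 319 [0.45794426 0.31416347] 0.06954691023782203
242 241 319 [0.46823815 0.31274875] 0.07508237765705734
252 250 304 [0.4787055  0.31080251] 0.05273549852333389
[[np.int64(51), np.int64(73), np.int64(104)], [np.int64(58), np.int64(87), np.int64(123)], [np.int64(55), np.int64(90), np.int64(127)], [np.int64(36), np.int64(53), np.int64(83)], [np.int64(63), np.int64(87), np.int64(103)], [np.int64(141), np.int64(190), np.int64(220)], [np.int64(198), np.int64(246), np.int64(255)], [np.int64(211), np.int64(248), np.int64(255)], [np.int64(205), np.int64(246), np.int64(253)]]
[0.40034134 0.30686746 0.016     ]
```

Call:
{"fn": "apply_moves", "kwargs": {
  "delta_pos": [
    [-0.002, 0, -0.08],
    [-0.002, 0, -0.16],
    [-0.002, 0, -0.22],
    [-0.002, 0, -0.25],
    [-0.002, 0, -0.27],
    [-0.002, 0, -0.28],
    [-0.002, 0, -0.28],
    [-0.002, 0, -0.28]
  ],
  "dr": [
    [0, 0, 0],
    [0, 0, 0],
    [0, 0, 0],
    [0, 0, 0],
    [0, 0, 0],
    [0, 0, 0],
    [0, 0, 0],
    [0, 0, 0]
  ],
  "jaw": [1, 1, 1, 1, 1, 1, 1, 1]
}}

```text
time: 1.48
tool_pos: [0.4273, 0.3108, 0.0107]
tool_rot: [3.141, 0.001, -3.053]
contact_force: [0.9, -0.1, -0.4]
opening: 0.0918
grip_force: 0.0
```

Call:
{"fn": "apply_moves", "kwargs": {
  "delta_pos": [
    [0, -0.003, -0.005],
    [0, -0.003, -0.009],
    [0, -0.003, -0.009],
    [0, -0.003, -0.009],
    [0, -0.003, -0.009],
    [0, -0.003, -0.009],
    [0, -0.003, -0.009],
    [0, -0.003, -0.009]
  ],
  "dr": [
    [0, 0, 0],
    [0, 0, 0],
    [0, 0, 0],
    [0, 0, 0],
    [0, 0, 0],
    [0, 0, 0],
    [0, 0, 0],
    [0, 0, 0]
  ],
  "jaw": [1, 1, 0.7, 0.5, 0.3, 0.3, 0.3, 0.3]
}}

```text
time: 2.15
tool_pos: [0.4269, 0.3092, 0.0064]
tool_rot: [3.141, 0.0, -3.053]
contact_force: [-0.6, 0.4, 0.1]
opening: 0.0561
grip_force: 0.0
```

Call:
{"fn": "apply_moves", "kwargs": {
  "delta_pos": [
    [0, 0, 0],
    [0, 0, 0],
    [0, 0, 0],
    [0, 0, 0],
    [0, 0, 0],
    [0, 0, 0]
  ],
  "dr": [
    [0, 0, 0],
    [0, 0, 0],
    [0, 0, 0],
    [0, 0, 0],
    [0, 0, 0],
    [0, 0, 0]
  ],
  "jaw": [0.2, 0.2, 0.2, 0.2, 0.2, 0.2],
  "force": 40
}}

```text
time: 2.65
tool_pos: [0.4269, 0.3092, 0.0063]
tool_rot: [3.141, 0.0, -3.053]
contact_force: [-0.3, -0.8, 0.1]
opening: 0.0197
grip_force: 0.0
```

```bash
python3 - <<'E'
from h import *
a=shot("side","s2"); b=shot("wrist","w2")
A=cv2.resize(cv2.imread("pics/s2.png")[290:420,180:360],(540,390),interpolation=2)
cv2.imwrite("pics/c2.png",np.hstack([A,cv2.resize(cv2.imread("pics/w2.png")[160:350,200:330],(260,390))]))
E
```

```text
(no output)
```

View pics/c2.png

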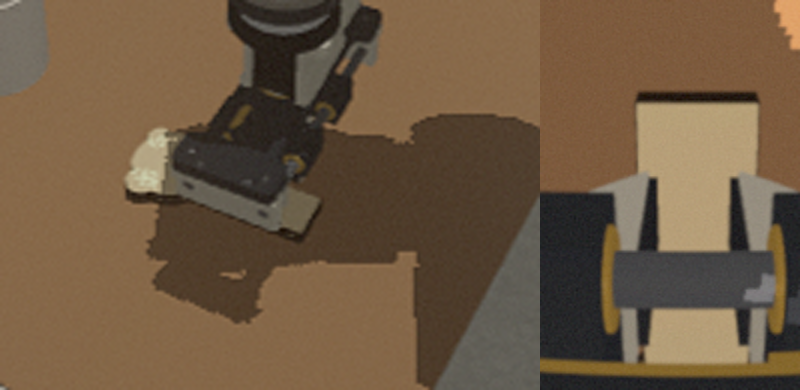

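The crop shows the fingers narrower than the tail and apparently in front of or above it, with no grip force. I'll check by projecting the expected fingertip points into the images.

```bash
cat >> h.py <<'E'
def wproj(p,s):
    from scipy.spatial.transform import Rotation as Ro
    m,f=cam("wrist"); R=Ro.from_euler("xyz",s["tool_rot"]).as_matrix(); H=np.array(m["hand_eye"])
    t=R.T@(np.array(p)-s["tool_pos"]); c=H[:3,:3].T@(t-H[:3,3]); th=np.arctan2(np.hypot(c[0],c[1]),c[2]); q=c[:2]/np.hypot(*c[:2])
    return np.array([m["cx"],m["cy"]])+f*th*q
E
python3 - <<'E'
from h import *
from scipy.spatial.transform import Rotation as Ro
s=telemetry.observe(); R=Ro.from_euler("xyz",s["tool_rot"]).as_matrix(); print(s["opening"],s["tool_pos"],s["time"])
W=cv2.resize(cv2.imread("pics/w2.png")[150:350,200:360],None,fx=3,fy=3,interpolation=2); 
S=cv2.resize(cv2.imread("pics/s2.png")[310:400,210:310],None,fx=3,fy=3,interpolation=2)
for y,col in((.01,(0,0,255)),(-.01,(0,0,255)),(.017,(255,0,0)),(-.017,(255,0,0))):
  for z in(0,-.03):
   for x in (-.0095,.0095):
    p=R@[x,y,z]+s["tool_pos"]; a=(wproj(p,s)-[200,150])*3; b=(proj("side",p)-[210,310])*3
    cv2.circle(W,tuple(int(v) for v in a),4,col,1 if z else -1); cv2.circle(S,tuple(int(v) for v in b),3,col,1 if z else -1)
S=cv2.copyMakeBorder(S,0,600-S.shape[0],0,0,0); cv2.imwrite("pics/o2.png",np.hstack([W,S]))
E
```

```text
0.01840988850994686 [0.42687423 0.30916911 0.0063175 ] 2.75
```

View pics/o2.png

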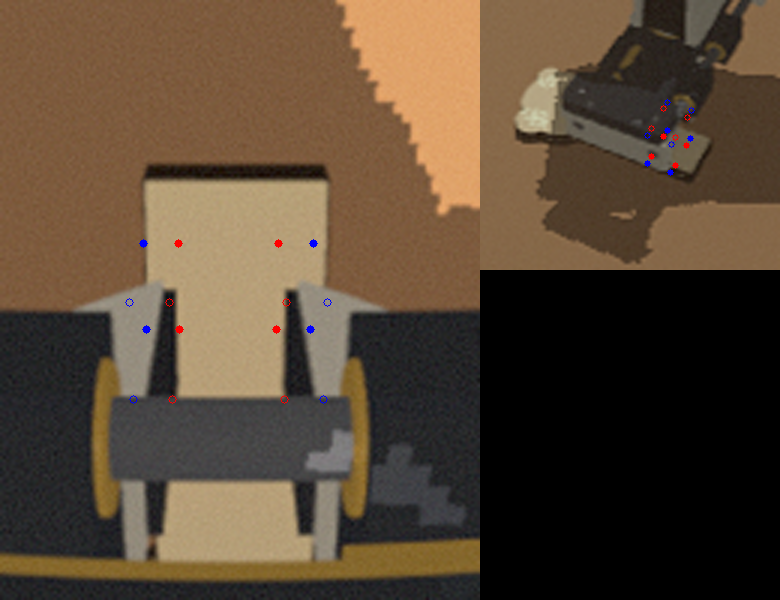

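```bash
python3 - <<'E'
from h import *
from scipy.spatial.transform import Rotation as Ro
s=telemetry.observe(); R=Ro.from_euler("xyz",s["tool_rot"]).as_matrix()
for z in(0,-.01,-.02,-.03,-.05):
  print(z,[wproj(R@[x,y,z]+s["tool_pos"],s).round() for x in(.0095,-.0095) for y in(.046,-.046)])
print(R.round(2))
# where does tail end now project & in world
print(wplane((278.6,206.5+0),s,.016), wproj([.4015,.3075,.016],s), wproj([.4015,.3075,.004],s))
E
```

```text
0 [array([351., 231.]), array([201., 231.]), array([349., 259.]), array([203., 259.])]
-0.01 [array([355., 237.]), array([197., 237.]), array([352., 266.]), array([200., 266.])]
-0.02 [array([359., 243.]), array([193., 243.]), array([356., 273.]), array([196., 273.])]
-0.03 [array([364., 250.]), array([189., 250.]), array([360., 282.]), array([192., 282.])]
-0.05 [array([374., 266.]), array([178., 266.]), array([369., 301.]), array([183., 301.])]
[[-1.   -0.09 -0.  ]
 [-0.09  1.    0.  ]
 [ 0.    0.   -1.  ]]
[0.3993342  0.30812516 0.016     ] [277.13158088 210.13887084] [277.06922484 204.53910944]
```

```bash
python3 - <<'E'
from h import *
cv2.imwrite("pics/w1c.png",cv2.resize(cv2.imread("pics/w1.png")[220:350,110:450],None,fx=2.3,fy=2.3,interpolation=2))
E
```

```text
(no output)
```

View pics/w1c.png

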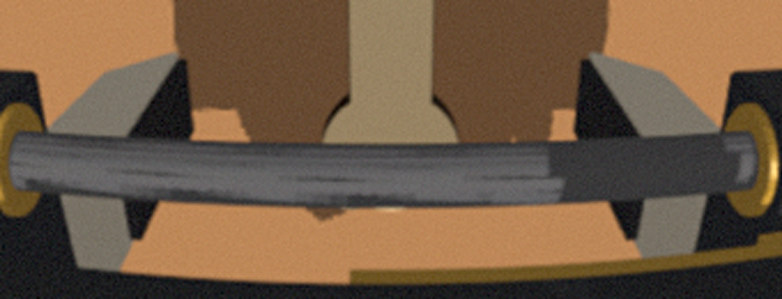

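The wrist view fixes both things. The tail's size and position match the calibration, but the visible fingertips lie about 21 mm short of the reported TCP, so the fingers closed just above the wood. I'll reopen, then go about 20 mm lower while watching the force.

Call:
{"fn": "apply_moves", "kwargs": {
  "delta_pos": [
    [0, 0, 0],
    [0, 0, 0],
    [0, 0, 0],
    [0, 0, 0],
    [0, 0, 0],
    [0, 0, 0],
    [0, 0, 0],
    [0, 0, 0]
  ],
  "dr": [
    [0, 0, 0],
    [0, 0, 0],
    [0, 0, 0],
    [0, 0, 0],
    [0, 0, 0],
    [0, 0, 0],
    [0, 0, 0],
    [0, 0, 0]
  ],
  "jaw": [0.8, 0.8, 0.8, 0.8, 0.8, 0.8, 0.8, 0.8]
}}

```text
time: 3.42
tool_pos: [0.4269, 0.3092, 0.0064]
tool_rot: [3.141, 0.0, -3.053]
contact_force: [-0.2, -0.3, -0.0]
opening: 0.0675
grip_force: 0.0
```

Call:
{"fn": "apply_moves", "kwargs": {
  "delta_pos": [
    [0, 0, -0.01],
    [0, 0, -0.02],
    [0, 0, -0.03],
    [0, 0, -0.035],
    [0, 0, -0.04],
    [0, 0, -0.04]
  ],
  "dr": [
    [0, 0, 0],
    [0, 0, 0],
    [0, 0, 0],
    [0, 0, 0],
    [0, 0, 0],
    [0, 0, 0]
  ],
  "jaw": [0.8, 0.8, 0.8, 0.8, 0.8, 0.8]
}}

```text
time: 3.92
tool_pos: [0.4266, 0.309, -0.0102]
tool_rot: [-3.141, -0.001, -3.053]
contact_force: [-0.3, -0.0, -0.0]
opening: 0.0733
grip_force: 0.0
```

Call:
{"fn": "apply_moves", "kwargs": {
  "delta_pos": [
    [0, 0, -0.003],
    [0, 0, -0.006],
    [0, 0, -0.009],
    [0, 0, -0.009]
  ],
  "dr": [
    [0, 0, 0],
    [0, 0, 0],
    [0, 0, 0],
    [0, 0, 0]
  ],
  "jaw": [0.8, 0.8, 0.8, 0.8]
}}

```text
time: 4.25
tool_pos: [0.4268, 0.3091, -0.0134]
tool_rot: [-3.142, -0.0, -3.053]
contact_force: [-0.1, -0.3, -1.3]
opening: 0.0734
grip_force: 0.0
```

Call:
{"fn": "apply_moves", "kwargs": {
  "delta_pos": [
    [0, 0, 0],
    [0, 0, 0],
    [0, 0, 0],
    [0, 0, 0],
    [0, 0, 0],
    [0, 0, 0],
    [0, 0, 0],
    [0, 0, 0]
  ],
  "dr": [
    [0, 0, 0],
    [0, 0, 0],
    [0, 0, 0],
    [0, 0, 0],
    [0, 0, 0],
    [0, 0, 0],
    [0, 0, 0],
    [0, 0, 0]
  ],
  "jaw": [0.5, 0.3, 0.3, 0.3, 0.3, 0.3, 0.3, 0.3],
  "force": 40
}}

```text
time: 4.92
tool_pos: [0.4269, 0.3092, -0.0132]
tool_rot: [3.141, 0.0, -3.053]
contact_force: [-0.6, 0.3, 0.1]
opening: 0.0331
grip_force: 40.0
```

Gripped: 33 mm opening and 40 N. Next I'll lift and carry it to in front of the press.

Call:
{"fn": "apply_moves", "kwargs": {
  "delta_pos": [
    [0, 0, 0.04],
    [0, 0, 0.1],
    [0, -0.04, 0.15],
    [-0.01, -0.1, 0.18],
    [-0.01, -0.17, 0.2],
    [-0.02, -0.24, 0.2],
    [-0.02, -0.3, 0.2],
    [-0.02, -0.34, 0.2]
  ],
  "dr": [
    [0, 0, 0],
    [0, 0, 0],
    [0, 0, -0.05],
    [0, 0, -0.1],
    [0, 0, -0.2],
    [0, 0, -0.3],
    [0, 0, -0.4],
    [0, 0, -0.508]
  ],
  "jaw": [0.3, 0.3, 0.3, 0.3, 0.3, 0.3, 0.3, 0.3]
}}

```text
time: 5.58
tool_pos: [0.4184, 0.1714, 0.067]
tool_rot: [-3.141, 0.0, 2.973]
contact_force: [0.8, -1.3, -0.8]
opening: 0.033
grip_force: 40.0
```

Call:
{"fn": "apply_moves", "kwargs": {
  "delta_pos": [
    [0, -0.05, 0],
    [0, -0.11, -0.02],
    [0, -0.17, -0.05],
    [0, -0.22, -0.08],
    [0, -0.25, -0.1],
    [0, -0.27, -0.115],
    [0, -0.272, -0.125],
    [0, -0.272, -0.125]
  ],
  "dr": [
    [0, 0, 0],
    [0, 0, 0],
    [0, 0, 0],
    [0, 0, 0],
    [0, 0, 0],
    [0, 0, 0],
    [0, 0, 0],
    [0, 0, 0]
  ],
  "jaw": [0.3, 0.3, 0.3, 0.3, 0.3, 0.3, 0.3, 0.3]
}}

```text
time: 6.25
tool_pos: [0.4186, 0.0643, 0.0162]
tool_rot: [3.142, -0.001, 2.975]
contact_force: [-0.7, 0.0, -0.8]
opening: 0.033
grip_force: 40.0
```

```bash
python3 - <<'E'
from h import *
s=telemetry.observe(); print(s["tool_pos"],s["tool_rot"],s["time"],s["opening"],s["grip_force"])
a=shot("scene","s3"); b=shot("side","d3")
A=cv2.resize(cv2.imread("pics/s3.png")[150:330,240:410],None,fx=2.3,fy=2.3,interpolation=2);B=cv2.resize(cv2.imread("pics/d3.png")[190:330,200:380],None,fx=2.2,fy=2.2,interpolation=2)
B=cv2.copyMakeBorder(B,0,A.shape[0]-B.shape[0],0,0,0);cv2.imwrite("pics/c3.png",np.hstack([A,B]))
E
```

```text
[0.41858979 0.06433399 0.01621413] [ 3.14152902e+00 -1.12534483e-03  2.97482787e+00] 6.25 0.03301685044550592 39.98988926410675
```

View pics/c3.png

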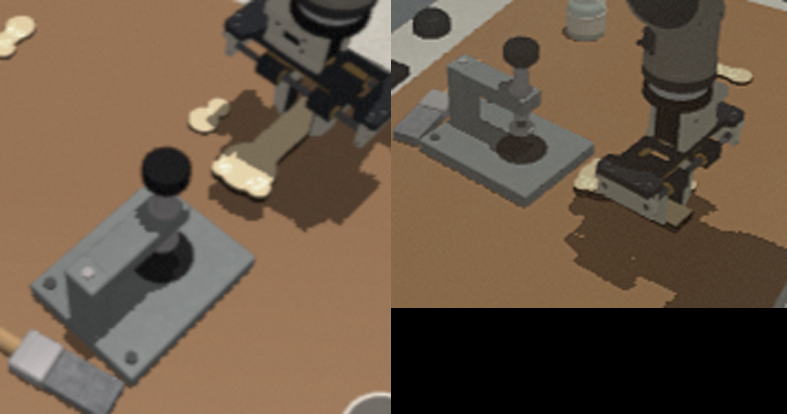

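The piece is held level, with its round end pointing at the press front and clear of the islet. I'll check the round end's position by mask before inserting.

```bash
python3 - <<'E'
from h import *
im=cv2.imread("pics/s3.png").astype(int); m=((im[:,:,2]>165)&(im[:,:,1]>140)&(im[:,:,2]-im[:,:,0]>25)).astype(np.uint8)
nn,lab,st,ce=cv2.connectedComponentsWithStats(m)
z=.0162+.0172+.012; yaw=2.975-np.pi; a=np.array([np.cos(yaw),np.sin(yaw)]); b=np.array([-a[1],a[0]])
for i in range(1,nn):
    x,y=ce[i]
    if 320<x<400 and 180<y<260 and st[i,4]>30:
        ys,xs=np.nonzero(lab==i); P=np.array([plane("scene",c,z)[:2] for c in zip(xs,ys)]); print(st[i], "plane-islet",plane("scene",ce[i],.01)[:2])
        T=np.array([.4186,.0643]); s=(P-T)@a; t=(P-T)@b; print("along max",s.max(),"lat",t.min(),t.max())
E
```

```text
[322 192  17  15 124] plane-islet [ 0.45135474 -0.03690862]
along max 0.09292879443008853 lat -0.09060755736890087 -0.05922648333036072
[332 216  27  19 270] plane-islet [0.49768428 0.04072751]
along max 0.12047121773815142 lat -0.02922518952022611 0.03533534046060091
```

Call:
{"fn": "apply_moves", "kwargs": {
  "delta_pos": [
    [0.05, -0.008, 0],
    [0.1, -0.017, 0],
    [0.15, -0.025, 0],
    [0.2, -0.033, 0],
    [0.25, -0.042, 0],
    [0.29, -0.048, 0],
    [0.324, -0.054, 0],
    [0.324, -0.054, 0]
  ],
  "dr": [
    [0, 0, 0],
    [0, 0, 0],
    [0, 0, 0],
    [0, 0, 0],
    [0, 0, 0],
    [0, 0, 0],
    [0, 0, 0],
    [0, 0, 0]
  ],
  "jaw": [0.3, 0.3, 0.3, 0.3, 0.3, 0.3, 0.3, 0.3]
}}

```text
time: 7.02
tool_pos: [0.5515, 0.0433, 0.0174]
tool_rot: [3.141, 0.004, 2.977]
contact_force: [0.4, -0.2, 0.1]
opening: 0.0331
grip_force: 40.0
```

Call:
{"fn": "apply_moves", "kwargs": {
  "delta_pos": [
    [0, 0, 0],
    [0, 0, -0.006],
    [0, 0, -0.012],
    [0, 0, -0.018],
    [0, 0, -0.021],
    [0, 0, -0.021]
  ],
  "dr": [
    [0, 0, 0],
    [0, 0, 0],
    [0, 0, 0],
    [0, 0, 0],
    [0, 0, 0],
    [0, 0, 0]
  ],
  "jaw": [0.3, 0.3, 0.3, 0.3, 0.3, 0.3]
}}

```text
time: 7.52
tool_pos: [0.5479, 0.0429, 0.008]
tool_rot: [3.142, -0.001, 2.976]
contact_force: [-0.0, -0.2, -1.1]
opening: 0.033
grip_force: 40.0
```

```bash
python3 - <<'E'
from h import *
s=telemetry.observe(); print(s["tool_pos"],s["tool_rot"],s["time"],s["opening"],s["contact_force"],s["torque"])
a=shot("scene","s4"); b=shot("side","d4")
A=cv2.resize(cv2.imread("pics/s4.png")[200:330,245:365],None,fx=3.2,fy=3.2,interpolation=2);B=cv2.resize(cv2.imread("pics/d4.png")[190:300,200:320],None,fx=3.3,fy=3.3,interpolation=2)
B=cv2.copyMakeBorder(B,0,A.shape[0]-B.shape[0],0,0,0);cv2.imwrite("pics/c4.png",np.hstack([A,B]))
E
```

```text
[0.54790471 0.04290283 0.00798219] [ 3.14158955e+00 -9.13781603e-04  2.97591109e+00] 7.5167 0.033015164310129054 [-0.01660064 -0.19644332 -1.09155583] [-0.04738833  0.03721379  0.01351623]
```

View pics/c4.png

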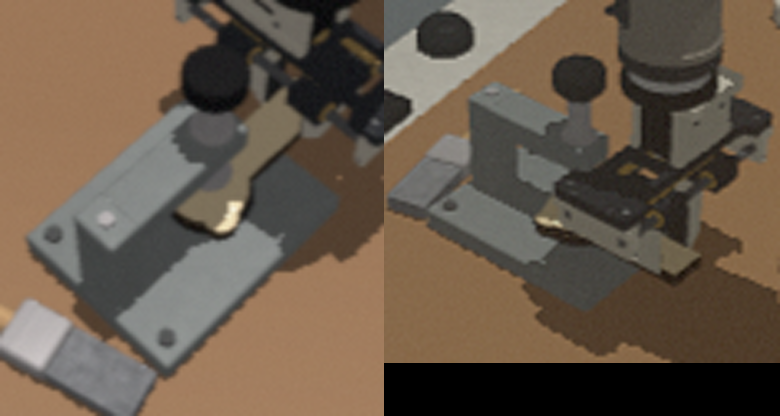

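The round end is on the disc under the foot, and the computed centre (0.637, 0.028) matches the press axis. I'll lower the last millimetre and release.

Call:
{"fn": "apply_moves", "kwargs": {
  "delta_pos": [
    [0, 0, -0.002],
    [0, 0, -0.004],
    [0, 0, -0.004],
    [0, 0, -0.004]
  ],
  "dr": [
    [0, 0, 0],
    [0, 0, 0],
    [0, 0, 0],
    [0, 0, 0]
  ],
  "jaw": [0.3, 0.3, 0.3, 0.3]
}}

```text
time: 7.95
tool_pos: [0.5486, 0.0427, 0.0068]
tool_rot: [3.141, 0.0, 2.976]
contact_force: [-0.0, -0.1, 0.0]
opening: 0.0328
grip_force: 40.0
```

Call:
{"fn": "apply_moves", "kwargs": {
  "delta_pos": [
    [0, 0, -0.001],
    [0, 0, -0.002],
    [0, 0, -0.0025],
    [0, 0, -0.0025]
  ],
  "dr": [
    [0, 0, 0],
    [0, 0, 0],
    [0, 0, 0],
    [0, 0, 0]
  ],
  "jaw": [0.3, 0.3, 0.3, 0.3]
}}

```text
time: 8.28
tool_pos: [0.5484, 0.0428, 0.0062]
tool_rot: [3.142, 0.0, 2.976]
contact_force: [-2.7, 0.4, 5.7]
opening: 0.0332
grip_force: 40.0
```

Contact at 5.7 N upward, so it is seated. Now I'll release and rise.

Call:
{"fn": "apply_moves", "kwargs": {
  "delta_pos": [
    [0, 0, 0.001],
    [0, 0, 0.001],
    [0, 0, 0.001],
    [0, 0, 0.001],
    [0, 0, 0.001],
    [0, 0, 0.001],
    [0, 0, 0.001],
    [0, 0, 0.001]
  ],
  "dr": [
    [0, 0, 0],
    [0, 0, 0],
    [0, 0, 0],
    [0, 0, 0],
    [0, 0, 0],
    [0, 0, 0],
    [0, 0, 0],
    [0, 0, 0]
  ],
  "jaw": [0.3, 0.4, 0.5, 0.6, 0.7, 0.7, 0.7, 0.7]
}}

```text
time: 8.95
tool_pos: [0.5485, 0.0428, 0.0061]
tool_rot: [3.141, -0.0, 2.976]
contact_force: [-0.6, -0.0, 0.4]
opening: 0.0638
grip_force: 0.0
```

Call:
{"fn": "apply_moves", "kwargs": {
  "delta_pos": [
    [0, 0, 0.04],
    [-0.02, 0, 0.1],
    [-0.06, 0, 0.18],
    [-0.1, 0, 0.26],
    [-0.12, 0, 0.34],
    [-0.12, 0, 0.42],
    [-0.12, 0, 0.5],
    [-0.12, 0, 0.5]
  ],
  "dr": [
    [0, 0, 0],
    [0, 0, 0],
    [0, 0, 0],
    [0, 0, 0],
    [0, 0, 0],
    [0, 0, 0],
    [0, 0, 0],
    [0, 0, 0]
  ],
  "jaw": [0.7, 0.7, 0.7, 0.7, 0.7, 0, 0, 0],
  "force": 30
}}

```text
time: 9.62
tool_pos: [0.5035, 0.0426, 0.2127]
tool_rot: [3.14, 0.012, 2.976]
contact_force: [0.8, -0.4, 0.3]
opening: 0.0485
grip_force: 0.0
```

```bash
python3 - <<'E'
from h import *
s=telemetry.observe(); print(s["tool_pos"],s["tool_rot"],s["time"],s["opening"])
a=shot("scene","s5"); b=shot("side","d5"); shot("wrist","w5")
A=cv2.resize(cv2.imread("pics/s5.png")[190:320,245:365],None,fx=3.2,fy=3.2,interpolation=2);B=cv2.resize(cv2.imread("pics/d5.png")[190:300,200:320],None,fx=3.3,fy=3.3,interpolation=2)
B=cv2.copyMakeBorder(B,0,A.shape[0]-B.shape[0],0,0,0);cv2.imwrite("pics/c5.png",np.hstack([A,B]))
E
```

```text
[0.50353497 0.04263717 0.21265526] [3.14033809 0.01173383 2.97590953] 9.6167 0.0484744107591588
```

View pics/c5.png

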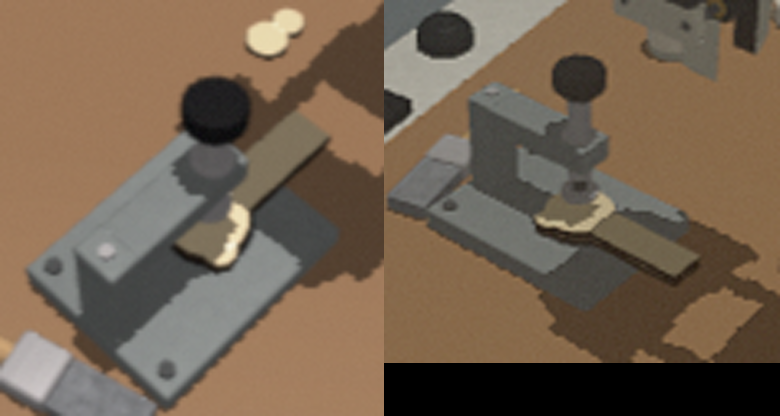

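The piece lies flat on the bed with its round end under the foot and its tail out in front. I'll check the centring numerically.

```bash
python3 - <<'E'
from h import *
z=.036; ax=np.array([.9863,-.165])
e=[plane("scene",(245+X/3.2,190+Y/3.2),z)[:2] for X,Y in((298,110),(330,137))]; print(e,np.linalg.norm(e[0]-e[1]),"centre",sum(e)/2+.115*ax)
e=[plane("side",(200+(X-384)/3.3,190+Y/3.3),z)[:2] for X,Y in((700,258),(678,276))]; print(e,np.linalg.norm(e[0]-e[1]),"centre",sum(e)/2+.115*ax)
# knob again
for n,c in(("scene",(312,224)),("side",(259,213))):
    im=cv2.imread(f"pics/{'s' if n=='scene' else 'd'}5.png"); m=(im.max(2)<60).astype(np.uint8); k=np.zeros_like(m);k[c[1]-13:c[1]+13,c[0]-13:c[0]+13]=1
    x,y,w,h=cv2.boundingRect(m*k); print(n,x,y,w,h,plane(n,(x+w/2-.5,y+h/2-.5),.1665))
E
```

```text
[array([0.52125202, 0.03267832]), array([0.52815462, 0.06472583])] 0.032782451538384744 centre [0.63812782 0.02972707]
[array([0.5180293 , 0.03312702]), array([0.52245583, 0.06230052])] 0.029507414634910304 centre [0.63366706 0.02873877]
scene 302 214 22 22 [0.63508153 0.02937029 0.1665    ]
side 251 207 16 14 [0.63845294 0.02708558 0.1665    ]
```

Call:
{"fn": "apply_moves", "kwargs": {
  "delta_pos": [
    [0.05, -0.005, 0],
    [0.11, -0.01, 0],
    [0.17, -0.015, 0],
    [0.23, -0.022, 0],
    [0.29, -0.03, 0],
    [0.34, -0.0355, 0],
    [0.34, -0.0355, 0],
    [0.34, -0.0355, 0]
  ],
  "dr": [
    [0, 0, 0],
    [0, 0, 0],
    [0, 0, 0],
    [0, 0, 0],
    [0, 0, 0],
    [0, 0, 0],
    [0, 0, 0],
    [0, 0, 0]
  ],
  "jaw": [0, 0, 0, 0, 0, 0, 0, 0]
}}

```text
time: 10.43
tool_pos: [0.6359, 0.0285, 0.2031]
tool_rot: [-3.141, -0.005, 2.976]
contact_force: [-0.1, 0.8, 0.1]
opening: 0.0008
grip_force: 0.0
```

Call:
{"fn": "apply_moves", "kwargs": {
  "delta_pos": [
    [0, 0, -0.03],
    [0, 0, -0.06],
    [0, 0, -0.08],
    [0, 0, -0.085],
    [0, 0, -0.085],
    [0, 0, -0.085]
  ],
  "dr": [
    [0, 0, 0],
    [0, 0, 0],
    [0, 0, 0],
    [0, 0, 0],
    [0, 0, 0],
    [0, 0, 0]
  ],
  "jaw": [0, 0, 0, 0, 0, 0]
}}

```text
time: 10.93
tool_pos: [0.6363, 0.0287, 0.1725]
tool_rot: [3.141, 0.0, 2.976]
contact_force: [-0.6, 0.7, -0.5]
opening: -0.0
grip_force: 0.0
```

Call:
{"fn": "apply_moves", "kwargs": {
  "delta_pos": [
    [0, 0, -0.005],
    [0, 0, -0.01],
    [0, 0, -0.015],
    [0, 0, -0.015]
  ],
  "dr": [
    [0, 0, 0],
    [0, 0, 0],
    [0, 0, 0],
    [0, 0, 0]
  ],
  "jaw": [0, 0, 0, 0]
}}

```text
time: 11.27
tool_pos: [0.6363, 0.0286, 0.1658]
tool_rot: [3.142, -0.0, 2.976]
contact_force: [0.8, 0.2, 0.2]
opening: 0.0002
grip_force: 0.0
```

Call:
{"fn": "apply_moves", "kwargs": {
  "delta_pos": [
    [0, 0, -0.005],
    [0, 0, -0.01],
    [0, 0, -0.01]
  ],
  "dr": [
    [0, 0, 0],
    [0, 0, 0],
    [0, 0, 0]
  ],
  "jaw": [0, 0, 0]
}}

```text
time: 11.52
tool_pos: [0.6363, 0.0286, 0.1616]
tool_rot: [3.142, -0.001, 2.976]
contact_force: [-0.3, 0.4, 0.2]
opening: 0.0001
grip_force: 0.0
```

Call:
{"fn": "apply_moves", "kwargs": {
  "delta_pos": [
    [0, 0, -0.003],
    [0, 0, -0.005],
    [0, 0, -0.005]
  ],
  "dr": [
    [0, 0, 0],
    [0, 0, 0],
    [0, 0, 0]
  ],
  "jaw": [0, 0, 0]
}}

```text
time: 11.77
tool_pos: [0.6364, 0.0286, 0.1599]
tool_rot: [3.142, -0.0, 2.976]
contact_force: [-0.4, 0.3, -0.5]
opening: 0.0006
grip_force: 0.0
```

Call:
{"fn": "apply_moves", "kwargs": {
  "delta_pos": [
    [0, 0, -0.003],
    [0, 0, -0.005],
    [0, 0, -0.005]
  ],
  "dr": [
    [0, 0, 0],
    [0, 0, 0],
    [0, 0, 0]
  ],
  "jaw": [0, 0, 0]
}}

```text
time: 12.02
tool_pos: [0.6364, 0.0286, 0.1579]
tool_rot: [3.142, -0.0, 2.976]
contact_force: [0.5, -0.5, -0.2]
opening: 0.0003
grip_force: 0.0
```

Call:
{"fn": "apply_moves", "kwargs": {
  "delta_pos": [
    [0, 0, -0.003],
    [0, 0, -0.005],
    [0, 0, -0.005]
  ],
  "dr": [
    [0, 0, 0],
    [0, 0, 0],
    [0, 0, 0]
  ],
  "jaw": [0, 0, 0]
}}

```text
time: 12.27
tool_pos: [0.6364, 0.0286, 0.1559]
tool_rot: [3.142, -0.0, 2.976]
contact_force: [0.9, -1.1, -0.1]
opening: 0.0005
grip_force: 0.0
```

Call:
{"fn": "apply_moves", "kwargs": {
  "delta_pos": [
    [0, 0, -0.003],
    [0, 0, -0.005],
    [0, 0, -0.005]
  ],
  "dr": [
    [0, 0, 0],
    [0, 0, 0],
    [0, 0, 0]
  ],
  "jaw": [0, 0, 0]
}}

```text
time: 12.52
tool_pos: [0.6366, 0.0286, 0.1543]
tool_rot: [3.141, 0.0, 2.976]
contact_force: [-0.6, -0.8, 2.2]
opening: 0.0005
grip_force: 1.2
```

Call:
{"fn": "apply_moves", "kwargs": {
  "delta_pos": [
    [0, 0, -0.003],
    [0, 0, -0.005],
    [0, 0, -0.005]
  ],
  "dr": [
    [0, 0, 0],
    [0, 0, 0],
    [0, 0, 0]
  ],
  "jaw": [0, 0, 0]
}}

```text
time: 12.77
tool_pos: [0.6366, 0.0286, 0.1522]
tool_rot: [3.141, 0.0, 2.976]
contact_force: [-0.7, 1.4, 1.7]
opening: 0.0004
grip_force: 1.3
```

Call:
{"fn": "apply_moves", "kwargs": {
  "delta_pos": [
    [0, 0, -0.003],
    [0, 0, -0.005],
    [0, 0, -0.005]
  ],
  "dr": [
    [0, 0, 0],
    [0, 0, 0],
    [0, 0, 0]
  ],
  "jaw": [0, 0, 0]
}}

```text
time: 13.02
tool_pos: [0.6366, 0.0286, 0.15]
tool_rot: [3.141, 0.0, 2.976]
contact_force: [-0.6, -0.3, 2.8]
opening: 0.0006
grip_force: 1.5
```

Call:
{"fn": "apply_moves", "kwargs": {
  "delta_pos": [
    [0, 0, -0.006],
    [0, 0, -0.012],
    [0, 0, -0.018],
    [0, 0, -0.024],
    [0, 0, -0.028],
    [0, 0, -0.028],
    [0, 0, -0.028]
  ],
  "dr": [
    [0, 0, 0],
    [0, 0, 0],
    [0, 0, 0],
    [0, 0, 0],
    [0, 0, 0],
    [0, 0, 0],
    [0, 0, 0]
  ],
  "jaw": [0, 0, 0, 0, 0, 0, 0]
}}

```text
time: 13.6
tool_pos: [0.6366, 0.0286, 0.1389]
tool_rot: [3.141, 0.0, 2.976]
contact_force: [-0.0, -0.5, 3.4]
opening: 0.0001
grip_force: 2.3
```

Call:
{"fn": "apply_moves", "kwargs": {
  "delta_pos": [
    [0, 0, -0.002],
    [0, 0, -0.004],
    [0, 0, -0.004]
  ],
  "dr": [
    [0, 0, 0],
    [0, 0, 0],
    [0, 0, 0]
  ],
  "jaw": [0, 0, 0]
}}

```text
time: 13.85
tool_pos: [0.6366, 0.0285, 0.1375]
tool_rot: [3.141, 0.0, 2.976]
contact_force: [-0.2, 0.4, 4.2]
opening: 0.0002
grip_force: 2.4
```

Call:
{"fn": "apply_moves", "kwargs": {
  "delta_pos": [
    [0, 0, -0.002],
    [0, 0, -0.004],
    [0, 0, -0.004]
  ],
  "dr": [
    [0, 0, 0],
    [0, 0, 0],
    [0, 0, 0]
  ],
  "jaw": [0, 0, 0]
}}

```text
time: 14.1
tool_pos: [0.6366, 0.0286, 0.1363]
tool_rot: [3.142, 0.001, 2.976]
contact_force: [-2.1, -0.9, 7.7]
opening: 0.0003
grip_force: 4.0
```

The foot met the wood at a TCP height of about 0.137, 18 mm below the knob contact as expected. I'll squeeze 6 mm more.

Call:
{"fn": "apply_moves", "kwargs": {
  "delta_pos": [
    [0, 0, -0.003],
    [0, 0, -0.006],
    [0, 0, -0.009],
    [0, 0, -0.012],
    [0, 0, -0.012],
    [0, 0, -0.012]
  ],
  "dr": [
    [0, 0, 0],
    [0, 0, 0],
    [0, 0, 0],
    [0, 0, 0],
    [0, 0, 0],
    [0, 0, 0]
  ],
  "jaw": [0, 0, 0, 0, 0, 0]
}}

```text
time: 14.6
tool_pos: [0.6367, 0.0286, 0.1327]
tool_rot: [3.141, 0.002, 2.976]
contact_force: [-3.7, -0.0, 13.1]
opening: 0.0004
grip_force: 6.5
```

```bash
python3 - <<'E'
from h import *
F=[];Z=[]
for i in range(8):
    eyes.read_camera("side"); s=telemetry.observe(); F.append(s["contact_force"]); Z.append(s["tool_pos"][2])
print(np.mean(F,0),np.std(F,0),np.mean(Z),s["time"],s["tool_rot"])
E
```

```text
[-4.38493328  0.25868399 13.16140177] [0.32879234 0.57454347 0.32990515] 0.13271308623931558 15.0 [3.14147992e+00 1.49760431e-03 2.97590789e+00]
```

Call:
{"fn": "apply_moves", "kwargs": {
  "delta_pos": [
    [0, 0, -0.002],
    [0, 0, -0.004],
    [0, 0, -0.006],
    [0, 0, -0.006],
    [0, 0, -0.006],
    [0, 0, -0.006]
  ],
  "dr": [
    [0, 0, 0],
    [0, 0, 0],
    [0, 0, 0],
    [0, 0, 0],
    [0, 0, 0],
    [0, 0, 0]
  ],
  "jaw": [0, 0, 0, 0, 0, 0]
}}

```text
time: 15.5
tool_pos: [0.6367, 0.0286, 0.1308]
tool_rot: [3.141, 0.002, 2.976]
contact_force: [-4.7, -0.2, 15.7]
opening: 0.0005
grip_force: 7.7
```

```bash
python3 - <<'E'
from h import *
F=[];Z=[]
for i in range(8):
    im=shot("side","d6"); s=telemetry.observe(); F.append(s["contact_force"]); Z.append(s["tool_pos"][2])
print(np.mean(F,0),np.mean(Z),s["time"])
shot("scene","s6")
A=cv2.resize(cv2.imread("pics/s6.png")[190:320,245:365],None,fx=3.2,fy=3.2,interpolation=2);B=cv2.resize(cv2.imread("pics/d6.png")[190:300,200:320],None,fx=3.3,fy=3.3,interpolation=2)
B=cv2.copyMakeBorder(B,0,A.shape[0]-B.shape[0],0,0,0);cv2.imwrite("pics/c6.png",np.hstack([A,B]))
E
```

```text
[-5.02678752  0.41807315 15.48263475] 0.1308015630053465 15.9
```

View pics/c6.png

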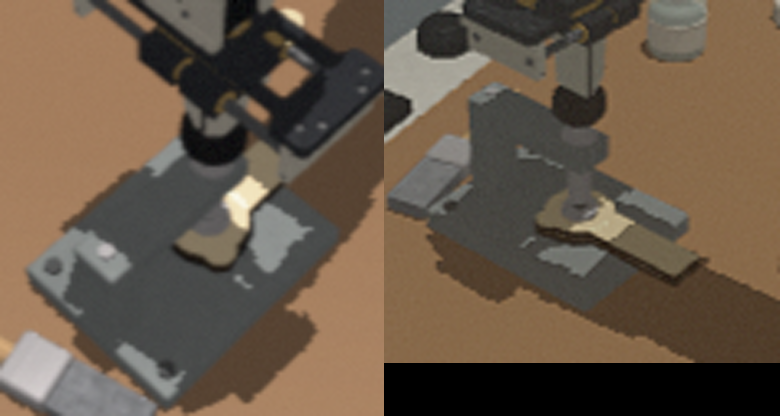

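The fingertips hold the knob down and the foot presses the centre of the round end. The push is 15.5 N and the TCP is 6.2 mm below first foot contact, which is a squeeze of about 6 mm.

```bash
python3 -c "
from cell import job; print(job.hand_in())"
```

```text
the job is handed in; nothing more can be done
None
```

I handed the job in with the round end lying flat and centred on the disc to within about 2 mm, and the gripper holding the knob down at about 15.5 N, which squeezes the foot's spring about 6 mm.

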